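Turn an oiled sample panel onto the drying sticks with a spatula

ROBOT

A 6-joint arm with a two-finger parallel gripper is mounted at the origin on a cart in front of the work surface, level with it; the furniture and walls round the work are solid. World frame = base frame: x ahead of the robot, y to its left, z up, the work surface at z = 0. Lengths are in m, angles in rad, forces in N, time in s.
With the tool pointing down it reaches from about 0.35 to 0.85 m from the base axis. Payload 8.1 kg.
Tool frame: the origin (TCP) lies midway between the tips of the shut fingers; the grasp point (between the pads) lies ctrl.grip_point_offset behind it (ctrl.grip_point_offset is the distance from the TCP to the grasp point, in m); z points along the fingers, y is the line along which they close (so a half turn about z gives the same grasp; the last joint's range is limited). The gripper opens to 93 mm and grips with 3 to 60 N. Pads are 15 mm wide; open, the fingers measure 128 mm over their backs; the gripper's body (75 mm by 188 mm) begins 65 mm behind the grasp point.
Start: joints at [1.146, 0.13, 1.488, -0, 1.523, -0.085], TCP at [0.2, 0.566, 0.219] pointing down, gripper open.
Joint ranges: [-2.96, 2.96], [-0.89, 2.26], [0.02, 2.5], [-1.34, 4.48], [0, 2.73], [-2.66, 2.66]. Speed limits (rad/s): [2.39, 2.39, 2.79, 3.14, 3.14, 3.14].

INTERFACE

Orientations are given as a rotation vector (axis times angle).
In Python, from station import ctrl gives the robot as it stands.
- The arm moves only by the tool jog_arm, never from a script. Its argument "targets" is one flat list of numbers, 4 for each row, row after row: the shift along the tool's x, y, z in units of 30 mm (1.0 is 30 mm), then the turn about the tool's z in units of 6 degrees (1.0 is 6 degrees). In form: [x, y, z, yaw, x, y, z, yaw, ...]. A call has 1 to 5 rows; each row is the pose to reach, as a shift and turn from the pose commanded when the call began, along the tool's axes at that moment; what a row does not reach only later rows make up. A row lasts 1/8 s, in which the tool goes at most 62.5 mm and 10.7 degrees, less where a joint would pass 70% of its speed; a pose out of reach is approached as far as the arm can. A call with a gripper value outside its range is refused whole. "gripper" is the finger opening in mm, from 0 to 93, set as the call begins (left out, the last holds). The fingers move at their own pace and stop on an object; "force" is the grip in N (left out, the last holds). Time passes only in rows, so rows that repeat a pose let the fingers close. It gives the time, the measured TCP pose, the force, the opening and the grip force at its end, in the units of the state.
- ctrl.sense(): the state, without advancing time (a new reading comes with each control period).
- ctrl.get_image(name): name is "scene" or "top"; returns a dict with "frame" (384x512x3 uint8, red, green, blue), "K" (3x3 intrinsics, pixels), "distortion" ([k1, k2, p1, p2, k3] as OpenCV has them; the pictures are not rectified), "R" (3x3) and "t" (3): a world point X has camera coordinates R X + t. Camera axes: x right, y down, z forward; pixel columns grow to the right and rows downward; lengths in m; the calibration is good to about 2 mm. A picture is of the moment at which its call begins. There is no depth.
- ctrl.hand_in(): hands the job in; it is judged then, once.
The state is a dict: "t": time; "joint_pos": joint angles; "joint_velocities": joint speeds; "tau": joint torques, N m; "tool_pos": TCP position; "eef_rot": TCP orientation; "force": force on the tool from outside, world axes, zero at the start; "moment": the same for the moment, N m; "gripper_width": finger opening in m; "finger_force": force on a finger pad.
Only numpy, scipy, OpenCV 4.12 (cv2) and the standard library are available. Lean on these libraries where they do the work, as an engineer would, in place of code of your own. Each camera call takes 0.05 s, during which the arm holds its last target. There are 200 camera calls.

TASK

The dark face of the little sample panel has just been oiled and must go down on the drying sticks: take the cranked spatula, work its blade in under the panel along the mat with the first stick as a stop, and flip the panel over that stick so that it lies on the sticks pale face up. Then push it along the sticks with the blade until it sits square against the back fence, wherever that is clamped, press it snug there for a moment, and lay the spatula flat on the same bench top again, clear of the board. Only the blade may touch the panel, press and push with a light hand throughout, and leave the other things where they are.

Things in the scene. Friction and masses are not known exactly. Their poses are not given: they have to be found in the camera images.
- finishing_board: Plywood finishing board, 235 x 150 x 12 mm, fixed on the bench, a black mat let in flush over its near part. Origin on its underside, below the near face of the first drying stick, midway across; +x runs from the near side over the sticks to the back fence, +z up. Its near edge is at x = -115 mm, its level top at z = 12 mm; the mat is bare but for the panel.
- stop_face (a point): Foot of the first stick's near face: board frame x = 0, y = 0, z = 12 mm (on the mat), axes as the board's. The three pale drying sticks, 8 mm wide, 10 mm high and 146 mm long, lie across the board at x = 0 to 8, 38 to 46 and 76 to 84 mm; their tops are at z = 22 mm. The panel is levered up against the first one and tipped over it.
- fence_slot (a point): Middle of the board's top at the nearest place where the back fence can stand: board frame x = 86, y = 0, z = 12 mm. The fence is a straight bar across the board, 20 mm high, with two brass thumb nuts. It is adjustable and was clamped fast with its near face at some x from 86 to 98 mm; where exactly is not measured, so it must be found by feel (or seen).
- panel: Wooden panel, 70 (its x) x 100 (its y) x 12 mm, 0.07 to 0.14 kg. Origin in its middle; +z looks out of the dark face, up at the start; the other face is pale. It starts flat on the mat, +x to the stick, far edge 2 to 10 mm short of it, yawed up to 0.04 rad to it. Blade on panel slides with friction of about 0.3, panel on mat and sticks about 0.6.
- panel_near_edge (a point): Middle of the panel's near 100 mm edge, half way up (panel frame x = -35, y = 0, z = 0). Both 100 mm edges are bevelled on both faces, 2.5 mm high and 6 mm deep: so under the near edge is a wedge-shaped gap, 2.5 mm high at its mouth, for a blade that slides in flat on the mat. Between the bevels the edge is upright for 7 mm.
- spatula: Spatula with stiff steel blade and wooden handle, 0.13 kg. Origin in the middle of the blade's underside, +x to the working edge, +z up. Blade 1.8 mm thick, 64 mm wide, from x = -24 to 36 mm, then a narrower heel to x = -40, where a neck rises to the handle. It stands by itself, blade flat on the bench, handle in the air (centre of mass over the blade).
- spatula_edge (a point): Middle of the spatula's straight working edge, at the underside: x = 36, y = 0, z = 0 mm of the spatula's frame, axes as the spatula's.
- spatula_grip (a point): The place to grip the handle, across its 20 mm: x = -80, y = 0, z = 38 mm of the spatula's frame. The handle is a flat-sided bar, 20 mm wide (y) and 22 mm high, parallel to the blade, from x = -66 to -144 mm, its centre line 38 mm above the blade's underside. Under load at the edge it can tilt a little between the fingers.
- wax_tin: Round orange-brown tin of paste wax, 79 mm across, 36 mm high, loose bystander. Origin in the middle of its underside.
- caul_block: Maple block, 40 x 90 x 22 mm, loose bystander. Origin in the middle of its underside.
- sanding_block: Cork sanding block, 60 x 108 x 34 mm, loose bystander. Origin in the middle of its underside.

How it is judged:
On the way, in this order (a step that is already met when the one before it is completed fails the run):
1. the spatula is picked up off the bench (height (world z) of spatula above 0.03 m), for 0.2 s.
2. the panel's near edge is levered up on the blade, its far edge staying at the first stick (angle between panel's own z axis and vertical between 0.3 and 1.4 rad and contact force between spatula and panel above 0.05 N and x of panel in the frame of finishing_board below 0 m), for 0.05 s.
3. the panel has been turned over and lies pale face up on the sticks (angle between panel's own z axis and vertical above 2.95 rad and z of panel in the frame of finishing_board between 0.024 and 0.032 m), for 0.2 s.
4. the blade's edge presses the panel snug and square against the back fence with 3 to 12 N (contact force between spatula and panel above 3 N and x of panel in the frame of finishing_board above 0.048 m and angle between the x axis of panel and the x axis of finishing_board, either way round below 0.06 rad and z of spatula_edge in the frame of finishing_board below 0.034 m), for 0.15 s.
At the end, for the whole second after the job is handed in: The panel lies pale face up and level on the sticks (6 degrees, 3 mm), left where it was pressed to the fence (middle past x = 48 mm), square to it within 0.06 rad and within 30 mm of mid-board; the spatula stands at rest, blade flat on the bench top (0.1 rad, 4 mm), clear of board and panel (angle between panel's own z axis and vertical above 3.03 rad and z of panel in the frame of finishing_board between 0.025 and 0.031 m and x of panel in the frame of finishing_board above 0.048 m and y of panel in the frame of finishing_board between -0.03 and 0.03 m and angle between the x axis of panel and the x axis of finishing_board, either way round below 0.06 rad and linear speed of each of panel, spatula below 0.02 m/s and angle between spatula's own z axis and vertical below 0.1 rad and height (world z) of spatula between -0.004 and 0.004 m and contact force between spatula and finishing_board below 0.05 N and contact force between spatula and panel below 0.05 N); the robot touches nothing.
It fails at once if the panel is touched by gripper or arm (contact force between any of the fingers, the arm and panel above 0.3 N).
It fails at once if the blade is pressed on the board with more than 12 N (contact force between spatula and finishing_board above 12 N).
It fails at once if the blade pushes the panel with more than 12 N (contact force between spatula and panel above 12 N).
It fails at once if a bystander is moved by more than 20 mm (distance of any of wax_tin, caul_block, sanding_block from where it was at the start of the episode above 0.02 m).
It also fails if it takes over 72 s, if anything falls off the work surface, if the arm or the gripper's body presses on something with over 40 N, if the wrist force passes 120 N, or if a joint passes its speed limit or range.

## Working session

There is one attempt and no reset: what is moved stays moved. The work goes in short steps, Python scripts to look and compute and a tool call to move; the robot and the scene stay as the last step left them, time stands still between calls to the robot, and variables do not carry over. Pictures are saved under pics/ and viewed, at most 10 in all, crops included, and the job is handed in when it is done.

Besides the shell and the picture viewer there is one more tool, called after "Emit:" by a JSON object that holds its "api" and its "payload". jog_arm: Moves the arm, as the interface text tells. Its arguments: {"type":"object","properties":{"targets":{"type":"array"},"gripper":{"type":"number"},"force":{"type":"number"}},"required":["targets"]}

```bash
mkdir -p pics; ls; python3 - <<'E'
from station import ctrl
import cv2,numpy as np
s=ctrl.sense()
print({k:np.round(v,3).tolist() for k,v in s.items()},ctrl.grip_point_offset)
for n in("scene","top"):
    d=ctrl.get_image(n); np.savez(f'{n}.npz',**d)
    cv2.imwrite(f'pics/{n}0.png',cv2.resize(d["frame"][:,:,::-1],(800,600),interpolation=cv2.INTER_CUBIC))
    print(n,d["K"],d["distortion"],-d["R"].T@d["t"],d["R"])
E
```

```text
pics
{'t': 0.0, 'joint_pos': [1.146, 0.131, 1.489, -0.0, 1.523, -0.085], 'joint_velocities': [-0.0, 0.0, 0.001, 0.001, 0.001, -0.002], 'tau': [0.001, -55.986, -49.174, 0.077, 0.036, -0.0], 'tool_pos': [0.2, 0.565, 0.218], 'eef_rot': [-0.531, -3.096, 0.003], 'force': [-0.002, -0.159, 0.346], 'moment': [0.02, 0.009, 0.047], 'finger_force': 0.0, 'gripper_width': 0.093} 0.0188
scene [[392.26943898   0.         254.68275351]
 [  0.         392.26943898 195.42340915]
 [  0.           0.           1.        ]] [0.03561906 0.         0.         0.         0.        ] [ 1.13633556 -0.10954738  0.84707432] [[ 0.06833156  0.99756743  0.01378481]
 [ 0.81227916 -0.04760669 -0.58132278]
 [-0.57925242  0.05091981 -0.81355627]]
top [[367.72638834   0.         255.57503433]
 [  0.         367.72638834 192.44582033]
 [  0.           0.           1.        ]] [-0.05953517  0.          0.          0.          0.        ] [ 0.44574012 -0.05991931  0.97626859] [[-0.0104143  -0.99969469  0.02240673]
 [-0.99221634  0.00755046 -0.12429689]
 [ 0.12408976 -0.02352679 -0.99199205]]
```

View pics/top0.png

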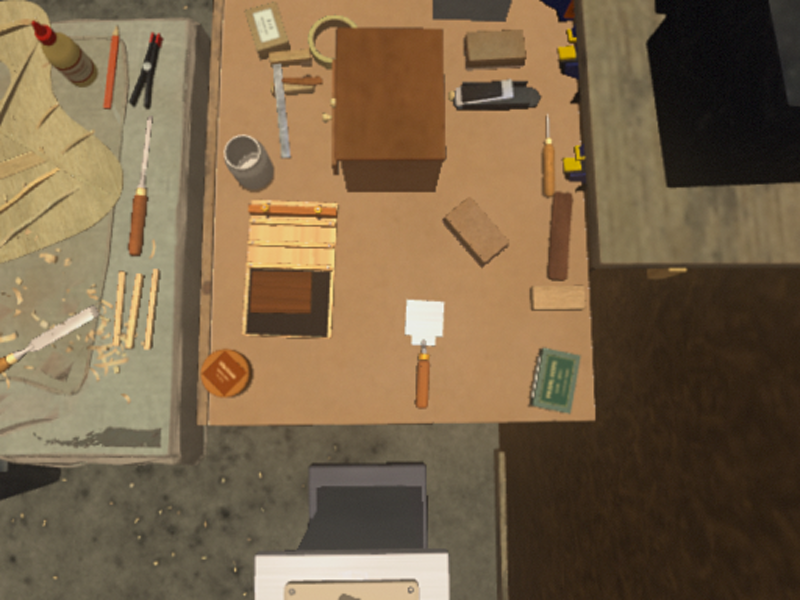

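View pics/scene0.png

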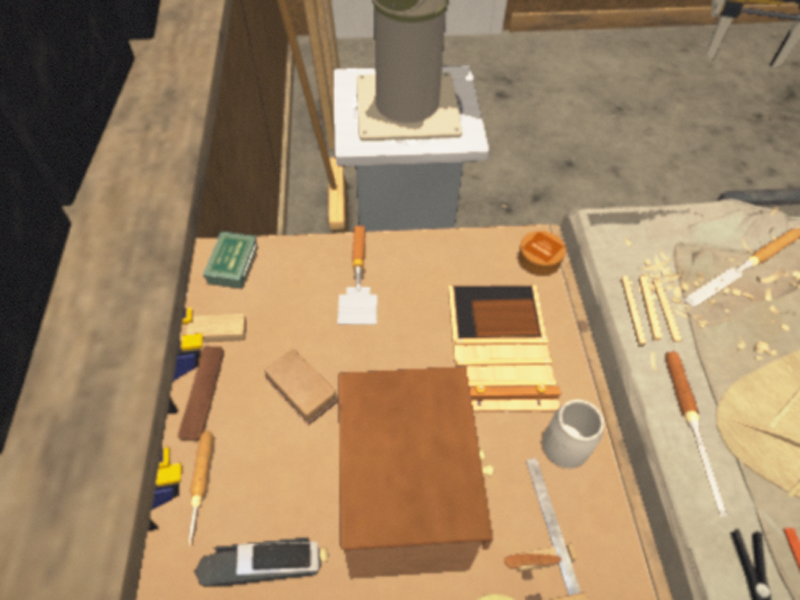

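```bash
cat > h.py <<'E'
import numpy as np,cv2
from scipy.spatial.transform import Rotation as Ro
def pt(d,uv,z):
    n=cv2.undistortPoints(np.float64(uv).reshape(-1,1,2),d["K"],d["distortion"]).reshape(-1,2)
    r=np.c_[n,np.ones(len(n))]@d["R"]; c=-d["R"].T@d["t"]
    return (c+r*((z-c[2])/r[:,2])[:,None])[:,:2]
def quad(mask,win):
    x0,y0,x1,y1=win; m=np.zeros_like(mask); m[y0:y1,x0:x1]=mask[y0:y1,x0:x1]
    c=max(cv2.findContours(m,0,2)[0],key=cv2.contourArea)
    return cv2.contourArea(c),cv2.boxPoints(cv2.minAreaRect(c)),c
def move(s,pos,head):
    """jog units from sensed pose to TCP pos with tool x heading (rad)"""
    R=Ro.from_rotvec(s["eef_rot"]).as_matrix(); v=R.T@(np.array(pos)-s["tool_pos"])
    w=R.T@np.array([np.cos(head),np.sin(head),0]); return np.round(v/.03,3),round(np.degrees(np.arctan2(w[1],w[0]))/6,3)
E
python3 - <<'E'
from h import *
out=[]
for n,wins in(("top",dict(blade=(250,180,300,225),board=(150,120,222,222),panel=(155,165,205,205),mat=(150,160,220,222),handle=(260,215,285,268))),("scene",dict(blade=(205,180,250,210),board=(280,175,365,268),panel=(290,180,350,225),handle=(220,140,240,180)))):
    d=dict(np.load(n+'.npz')); f=d["frame"]; h=cv2.cvtColor(f,cv2.COLOR_RGB2HSV).astype(int); V=h[...,2];S=h[...,1];r,g,b=[f[...,i].astype(int) for i in range(3)]
    M=dict(blade=(S<40)&(V>150),panel=(V>50)&(V<140)&(S>100),mat=(V<140),board=(V>205)&(S>50)|(V<140),handle=(S>140)&(V>80))
    for k,w in wins.items():
        a,q,c=quad(M[k].astype(np.uint8),w); z=dict(blade=.0018,panel=.024,mat=.012,board=.012,handle=.048)[k]
        print(n,k,a,q.round(1).tolist(),pt(d,q,z).round(4).tolist())
for n,(x0,y0,x1,y1) in dict(top=(150,120,230,225),scene=(275,175,375,275)).items():
    f=np.load(n+'.npz')["frame"][y0:y1,x0:x1,::-1]; out.append(cv2.resize(f,(400,500),interpolation=cv2.INTER_CUBIC))
cv2.imwrite('pics/crop.png',np.hstack(out))
E
```

```text
top blade 557.0 [[258.3999938964844, 219.6999969482422], [260.0, 191.5], [283.70001220703125, 192.89999389648438], [282.0, 221.10000610351562]] [[0.4949, -0.0897], [0.57, -0.095], [0.5658, -0.1582], [0.4906, -0.1523]]
top board 3756.5 [[154.3000030517578, 214.60000610351562], [157.8000030517578, 140.3000030517578], [215.10000610351562, 143.0], [211.60000610351562, 217.3000030517578]] [[0.5099, 0.1832], [0.7097, 0.1788], [0.7011, 0.0246], [0.5017, 0.033]]
top panel 1373.0 [[158.0, 171.0], [204.0, 171.0], [204.0, 204.0], [158.0, 204.0]] [[0.6236, 0.1732], [0.6226, 0.0523], [0.5357, 0.0517], [0.5366, 0.1712]]
top mat 2134.5 [[156.89999389648438, 214.60000610351562], [159.1999969482422, 169.89999389648438], [211.10000610351562, 172.60000610351562], [208.6999969482422, 217.3000030517578]] [[0.5099, 0.1765], [0.6289, 0.1729], [0.6204, 0.0349], [0.5017, 0.0405]]
top handle 226.5 [[265.5, 260.79998779296875], [267.3999938964844, 225.60000610351562], [275.20001220703125, 226.10000610351562], [273.29998779296875, 261.20001220703125]] [[0.3899, -0.1048], [0.4774, -0.1109], [0.4761, -0.1306], [0.3886, -0.1243]]
scene blade 461.5 [[216.0, 206.0], [216.0, 180.0], [240.0, 180.0], [240.0, 206.0]] [[0.5623, -0.1591], [0.4769, -0.1581], [0.4807, -0.093], [0.5659, -0.097]]
scene board 6552.5 [[280.0, 267.0], [280.0, 175.0], [364.0, 175.0], [364.0, 267.0]] [[0.7483, -0.0127], [0.4777, 0.0161], [0.491, 0.2446], [0.7599, 0.1816]]
scene panel 390.5 [[301.79998779296875, 191.39999389648438], [344.29998779296875, 190.10000610351562], [345.0, 214.0], [302.5, 215.3000030517578]] [[0.5447, 0.0652], [0.5469, 0.1766], [0.6204, 0.1635], [0.6181, 0.0568]]
scene handle 147.5 [[226.0, 145.0], [233.0, 145.0], [233.0, 171.0], [226.0, 171.0]] [[0.3927, -0.1267], [0.3937, -0.1075], [0.4857, -0.1108], [0.4847, -0.1291]]
```

View pics/crop.png

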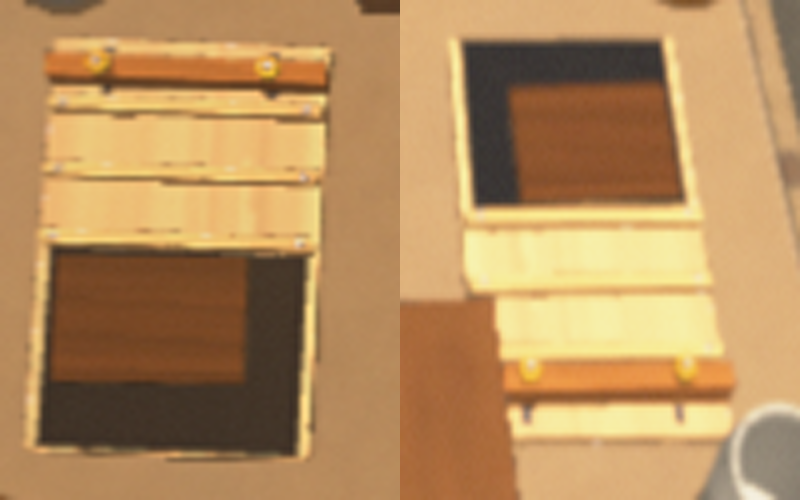

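```bash
python3 - <<'E'
from h import *
from station import ctrl
s=ctrl.sense(); print(move(s,(.45,-.119,.12),np.pi-.07),move(s,(.45,-.119,.0192),np.pi-.07))
d=dict(np.load('top.npz')); g=lambda l:[(150+a/5,120+b/4.76) for a,b in l]
print('panel nl nr fr fl',pt(d,g([(52,380),(245,383),(246,257),(52,252)]),.022).round(4).tolist())
print('fence near top edge l r',pt(d,g([(47,82),(327,88)]),.026).round(4).tolist(),pt(d,g([(47,48),(327,57)]),.032).round(4).tolist())
print('stick1 near top',pt(d,g([(50,243),(310,252)]),.022).round(4).tolist())
d=dict(np.load('scene.npz')); g=lambda l:[(275+a/4,175+b/5) for a,b in l]
print('panel nr nl fl fr',pt(d,g([(110,87),(263,80),(284,197),(120,202)]),.024).round(4).tolist())
print('stick1 near top',pt(d,g([(68,210),(298,206)]),.022).round(4).tolist())
print('fence top near ',pt(d,g([(104,367),(330,360)]),.032).round(4).tolist())
E
```

```text
(array([-15.467, -18.719,   3.285]), np.float64(-2.576)) (array([-15.467, -18.713,   6.645]), np.float64(-2.576))
panel nl nr fr fl [[0.5476, 0.1656], [0.5452, 0.065], [0.6151, 0.0651], [0.6187, 0.1672]]
fence near top edge l r [[0.7142, 0.1713], [0.7097, 0.0226]] [[0.732, 0.1704], [0.7257, 0.0222]]
stick1 near top [[0.6238, 0.1684], [0.6177, 0.0315]]
panel nr nl fl fr [[0.5479, 0.0666], [0.5493, 0.1668], [0.6218, 0.1657], [0.6187, 0.063]]
stick1 near top [[0.6202, 0.0304], [0.6263, 0.174]]
fence top near  [[0.7137, 0.0389], [0.7179, 0.1713]]
```

Emit:
{"api": "jog_arm", "payload": {"targets": [-3, -3.7, 0.6, -0.5, -6, -7.4, 1.2, -1, -9, -11, 1.8, -1.5, -12, -15, 2.4, -2, -15.47, -18.72, 3.28, -2.58], "gripper": 60}}

```text
t: 0.72
tool_pos: [0.3044, 0.272, 0.1782]
eef_rot: [0.105, 3.14, -0.0]
force: [1.1, -0.1, 0.4]
gripper_width: 0.0601
finger_force: 0.0
```

Emit:
{"api": "jog_arm", "payload": {"targets": [0, 0, 0, 0, 0, 0, 0, 0, 0, 0, 0, 0]}}

```text
t: 1.1
tool_pos: [0.304, 0.275, 0.179]
eef_rot: [-0.107, -3.14, -0.001]
force: [0.5, 0.2, 1.5]
gripper_width: 0.0601
finger_force: 0.0
```

```bash
python3 - <<'E'
from h import *
from station import ctrl
s=ctrl.sense(); print(move(s,(.45,-.119,.12),np.pi-.07))
E
```

```text
(array([ -5.751, -12.772,   1.961]), np.float64(0.017))
```

Emit:
{"api": "jog_arm", "payload": {"targets": [-0.85, -1.8, 0.3, 0, -1.7, -3.6, 0.6, 0, -2.55, -5.4, 0.9, 0, -3.4, -7.2, 1.2, 0, -4.25, -9, 1.5, 0]}}

```text
t: 1.72
tool_pos: [0.4138, -0.0049, 0.134]
eef_rot: [0.105, 3.139, 0.0]
force: [1.3, -0.0, 0.7]
gripper_width: 0.06
finger_force: 0.0
```

Emit:
{"api": "jog_arm", "payload": {"targets": [-0.75, -1.8, 0.23, 0, -1.5, -3.77, 0.46, 0, -1.5, -3.77, 0.46, 0, -1.5, -3.77, 0.46, 0]}}

```text
t: 2.22
tool_pos: [0.45, -0.1191, 0.1197]
eef_rot: [-0.108, -3.139, -0.001]
force: [0.0, 1.0, 0.1]
gripper_width: 0.0604
finger_force: 0.0
```

```bash
python3 - <<'E'
from h import *
from station import ctrl
s=ctrl.sense(); print(move(s,(.45,-.119,.0192),np.pi-.07))
E
```

```text
(array([-4.000e-03,  1.000e-03,  3.349e+00]), np.float64(0.01))
```

Emit:
{"api": "jog_arm", "payload": {"targets": [0, 0, 1.5, 0, 0, 0, 3, 0, 0, 0, 3.35, 0, 0, 0, 3.35, 0, 0, 0, 3.35, 0]}}

```text
t: 2.85
tool_pos: [0.4515, -0.1204, 0.0217]
eef_rot: [0.108, 3.137, -0.002]
force: [-0.4, -0.0, -0.0]
gripper_width: 0.0595
finger_force: 0.0
```

Emit:
{"api": "jog_arm", "payload": {"targets": [0, 0, 0, 0, 0, 0, 0, 0, 0, 0, 0, 0, 0, 0, 0, 0, 0, 0, 0, 0], "gripper": 10, "force": 50}}

```text
t: 3.48
tool_pos: [0.4497, -0.1203, 0.0195]
eef_rot: [-0.11, -3.14, -0.0]
force: [-0.0, 0.1, 1.0]
gripper_width: 0.0193
finger_force: 49.9
```

Emit:
{"api": "jog_arm", "payload": {"targets": [0, 0, 0, 0, 0, 0, -0.6, 0, 0, 0, -1.7, 0, 0, 0, -1.7, 0, 0, 0, -1.7, 0]}}

```text
t: 4.1
tool_pos: [0.4493, -0.1201, 0.0696]
eef_rot: [-0.109, -3.139, -0.0]
force: [-0.5, -0.5, -2.3]
gripper_width: 0.0195
finger_force: 49.9
```

```bash
cat > look.py <<'E'
from h import *
from station import ctrl
import sys
s=ctrl.sense(); print(s["t"],np.round(s["tool_pos"],4),np.round(s["eef_rot"],3),np.round(s["force"],2),np.round(s["moment"],3),s["gripper_width"])
o=[]
for n,z,w in(("top",5,eval(sys.argv[2])),("scene",5,eval(sys.argv[3]))):
    d=ctrl.get_image(n); np.savez(f'{n}_{sys.argv[1]}.npz',**d); x,y=w
    o.append(cv2.resize(d["frame"][y:y+110,x:x+80,::-1],(400,550),interpolation=cv2.INTER_CUBIC))
cv2.imwrite(f'pics/{sys.argv[1]}.png',np.hstack(o))
E
python3 look.py lift 235,170 190,110
```

```text
4.1 [ 0.4493 -0.1201  0.0696] [-0.109 -3.139 -0.   ] [-0.48 -0.54 -2.27] [0.052 0.074 0.048] 0.019495561828578162
```

View pics/lift.png

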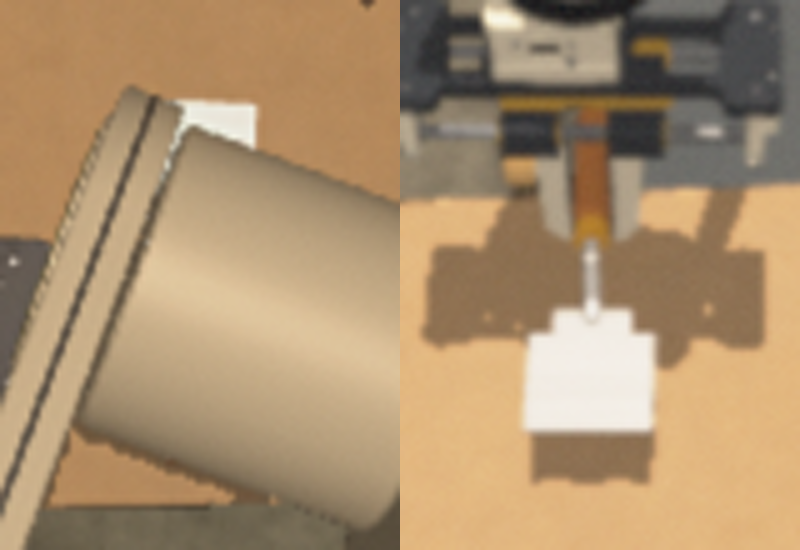

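```bash
python3 - <<'E'
from h import *
from station import ctrl
d=dict(np.load('scene_lift.npz'))
print(pt(d,[(214.8,196),(240.6,196),(215.7,177),(241,177)],.0515).round(4).tolist())
s=ctrl.sense(); p=np.array([.414,.123]);print(move(s,(*p,.06),np.pi-.05))
print(move(s,(*p,.06),-.05))
E
```

```text
[[0.5658, -0.1588], [0.5696, -0.0949], [0.5059, -0.1559], [0.5096, -0.091]]
(array([1.716, 7.996, 0.307]), np.float64(-0.187))
(array([1.716, 7.996, 0.307]), np.float64(29.813))
```

Emit:
{"api": "jog_arm", "payload": {"targets": [0.35, 1.6, 0, 0, 0.7, 3.2, 0, -0.1, 1.05, 4.8, 0, -0.1, 1.4, 6.4, 0, -0.19, 1.72, 8, 0.3, -0.19]}}

```text
t: 4.82
tool_pos: [0.4145, 0.1242, 0.061]
eef_rot: [0.078, 3.141, -0.0]
force: [0.6, 0.6, -2.5]
gripper_width: 0.0196
finger_force: 49.9
```

Emit:
{"api": "jog_arm", "payload": {"targets": [0, 0, 0.3, 0, 0, 0, 0.5, 0, 0, 0, 0.7, 0, 0, 0, 0.7, 0, 0, 0, 0.7, 0]}}

```text
t: 5.45
tool_pos: [0.4154, 0.1221, 0.0407]
eef_rot: [0.08, 3.14, -0.0]
force: [-0.2, 0.3, -1.4]
gripper_width: 0.0198
finger_force: 49.9
```

```bash
python3 look.py pre 150,125 280,145
```

```text
5.45 [0.4154 0.1221 0.0407] [ 0.08  3.14 -0.  ] [-0.19  0.28 -1.36] [-0.013  0.043  0.019] 0.01978654084809519
```

View pics/pre.png

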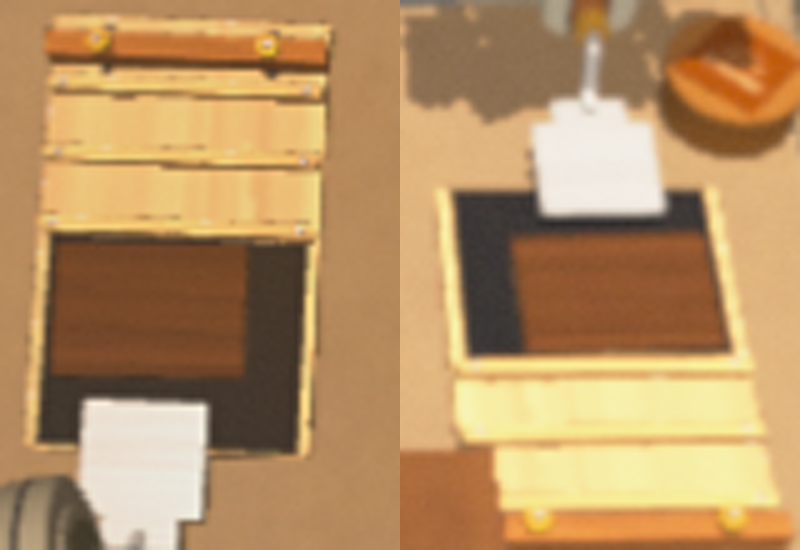

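Emit:
{"api": "jog_arm", "payload": {"targets": [0, 0, 0.1, 0, 0, 0, 0.2, 0, 0, 0, 0.27, 0, 0, 0, 0.27, 0, 0, 0, 0.27, 0]}}

```text
t: 6.18
tool_pos: [0.415, 0.1228, 0.0324]
eef_rot: [0.078, 3.141, -0.0]
force: [0.8, -0.8, -1.4]
gripper_width: 0.0192
finger_force: 49.9
```

Emit:
{"api": "jog_arm", "payload": {"targets": [0, 0, 0.03, 0, 0, 0, 0.03, 0, 0, 0, 0.03, 0]}}

```text
t: 6.55
tool_pos: [0.4151, 0.1227, 0.0315]
eef_rot: [0.078, 3.14, 0.0]
force: [-0.3, 0.4, -1.1]
gripper_width: 0.0198
finger_force: 49.9
```

Emit:
{"api": "jog_arm", "payload": {"targets": [0, 0, 0.03, 0, 0, 0, 0.03, 0, 0, 0, 0.03, 0]}}

```text
t: 6.92
tool_pos: [0.4152, 0.1228, 0.0308]
eef_rot: [0.078, 3.14, 0.0]
force: [-1.2, 0.5, 3.8]
gripper_width: 0.0195
finger_force: 49.9
```

```bash
python3 -c "
from station import ctrl
s=ctrl.sense();print(s['force'],s['moment'],s['tool_pos'])"
```

```text
[-1.2180569   0.48200139  3.83033902] [ 0.04073228  0.07305938 -0.02420723] [0.4152138  0.12278612 0.03084985]
```

Emit:
{"api": "jog_arm", "payload": {"targets": [-0.15, 0, -0.01, 0, -0.3, 0, -0.01, 0, -0.45, 0, -0.01, 0, -0.6, 0, -0.01, 0, -0.7, 0, -0.01, 0]}}

```text
t: 7.55
tool_pos: [0.4363, 0.1217, 0.031]
eef_rot: [-0.078, -3.14, -0.0]
force: [-4.1, 0.6, 7.3]
gripper_width: 0.0194
finger_force: 49.9
```

Emit:
{"api": "jog_arm", "payload": {"targets": [-0.1, 0, 0, 0, -0.2, 0, 0, 0, -0.3, 0, 0, 0]}}

```text
t: 7.92
tool_pos: [0.4452, 0.1213, 0.0311]
eef_rot: [-0.078, -3.14, -0.0]
force: [-4.8, -0.1, 6.4]
gripper_width: 0.02
finger_force: 49.9
```

Emit:
{"api": "jog_arm", "payload": {"targets": [0, 0, -0.02, 0, 0, 0, -0.02, 0]}}

```text
t: 8.18
tool_pos: [0.4453, 0.1212, 0.0314]
eef_rot: [0.078, 3.14, -0.0]
force: [1.4, 0.8, 1.6]
gripper_width: 0.0198
finger_force: 49.9
```

```bash
python3 look.py ins 150,125 280,145
```

```text
8.175 [0.4453 0.1212 0.0314] [ 0.078  3.14  -0.   ] [1.45 0.76 1.62] [ 0.033 -0.252 -0.009] 0.01982512551528452
```

View pics/ins.png

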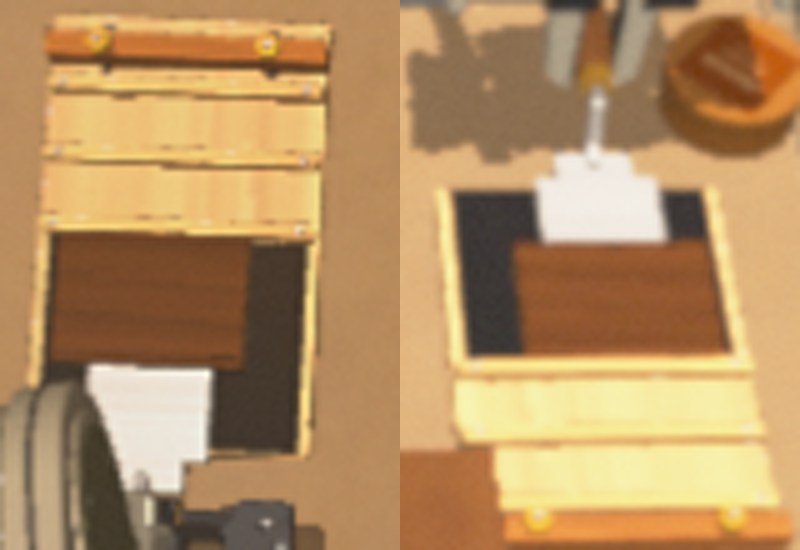

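Emit:
{"api": "jog_arm", "payload": {"targets": [-0.1, 0, 0, 0, -0.2, 0, 0, 0, -0.3, 0, 0, 0, -0.45, 0, 0, 0, -0.45, 0, 0, 0]}}

```text
t: 8.9
tool_pos: [0.4591, 0.1205, 0.0314]
eef_rot: [0.078, 3.14, 0.0]
force: [1.2, 0.1, -0.4]
gripper_width: 0.0196
finger_force: 49.9
```

Emit:
{"api": "jog_arm", "payload": {"targets": [0, 0, -0.15, 0, 0, 0, -0.3, 0, 0, 0, -0.45, 0, 0, 0, -0.6, 0, 0, 0, -0.75, 0]}}

```text
t: 9.52
tool_pos: [0.4585, 0.1205, 0.0544]
eef_rot: [0.078, 3.141, -0.0]
force: [0.7, -0.0, -2.3]
gripper_width: 0.0197
finger_force: 49.9
```

Emit:
{"api": "jog_arm", "payload": {"targets": [-0.08, 0, -0.16, 0, -0.16, 0, -0.31, 0, -0.16, 0, -0.31, 0]}}

```text
t: 9.9
tool_pos: [0.4639, 0.1203, 0.0639]
eef_rot: [0.078, 3.14, 0.0]
force: [0.1, -0.4, -1.5]
gripper_width: 0.0198
finger_force: 49.9
```

```bash
python3 look.py lever 150,125 280,145
```

```text
9.9 [0.4639 0.1203 0.0639] [0.078 3.14  0.   ] [ 0.15 -0.43 -1.52] [ 0.045  0.256 -0.026] 0.019799891416878608
```

View pics/lever.png

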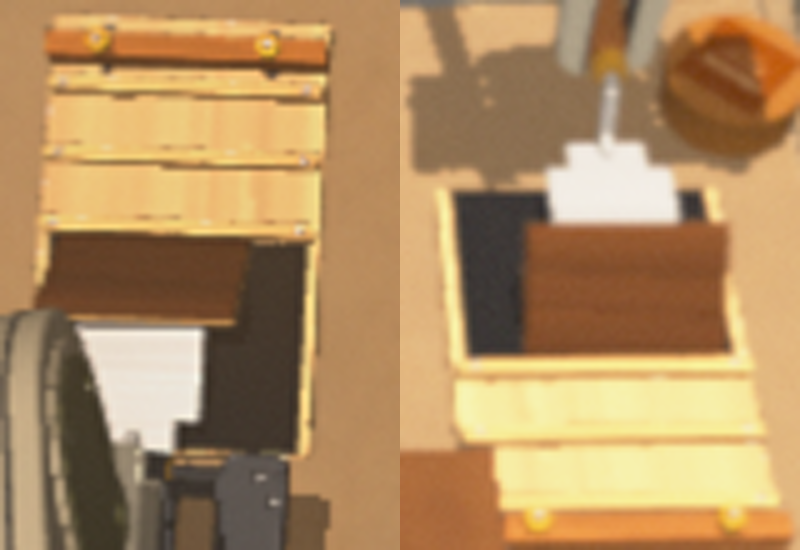

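Emit:
{"api": "jog_arm", "payload": {"targets": [-0.12, 0, -0.13, 0, -0.24, 0, -0.25, 0, -0.4, 0, -0.33, 0, -0.57, 0, -0.4, 0, -0.57, 0, -0.4, 0]}}

```text
t: 10.62
tool_pos: [0.481, 0.1194, 0.0756]
eef_rot: [0.078, 3.14, 0.0]
force: [-0.3, 0.1, -0.7]
gripper_width: 0.0199
finger_force: 49.9
```

Emit:
{"api": "jog_arm", "payload": {"targets": [-0.12, 0, -0.03, 0, -0.24, 0, -0.05, 0, -0.37, 0, -0.05, 0, -0.5, 0, -0.05, 0, -0.6, 0, -0.05, 0]}}

```text
t: 11.25
tool_pos: [0.4986, 0.1186, 0.0768]
eef_rot: [-0.078, -3.141, -0.0]
force: [-0.7, 0.3, -0.9]
gripper_width: 0.0197
finger_force: 49.9
```

Emit:
{"api": "jog_arm", "payload": {"targets": [-0.1, 0, 0, 0, -0.2, 0, 0, 0, -0.2, 0, 0, 0, -0.2, 0, 0, 0]}}

```text
t: 11.75
tool_pos: [0.5042, 0.1183, 0.0767]
eef_rot: [-0.078, -3.14, -0.0]
force: [-1.1, 0.2, -0.9]
gripper_width: 0.0197
finger_force: 49.9
```

```bash
python3 look.py tip 150,125 280,145
```

```text
11.75 [0.5042 0.1183 0.0767] [-0.078 -3.14  -0.   ] [-1.11  0.22 -0.89] [0.053 0.058 0.014] 0.019663922887048695
```

View pics/tip.png

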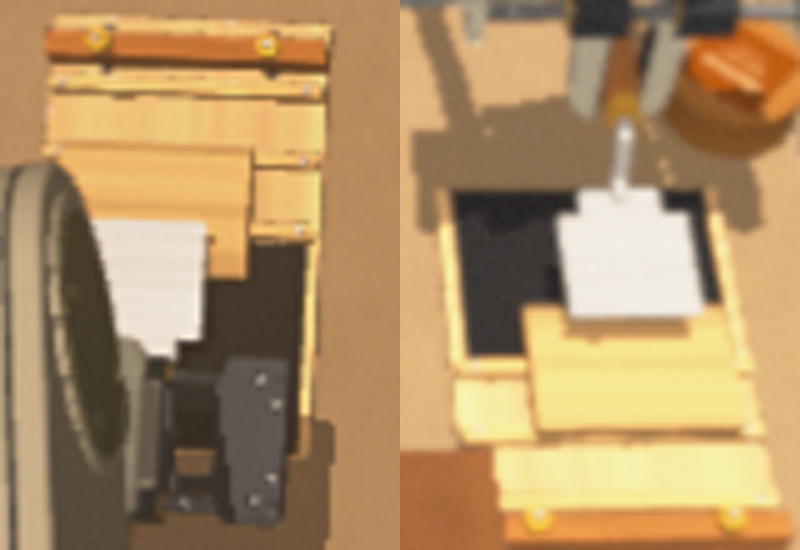

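Emit:
{"api": "jog_arm", "payload": {"targets": [0.4, 0, 0, 0, 0.9, 0, 0, 0, 1.35, 0, 0, 0, 1.35, 0, 0.5, 0, 1.35, 0, 0.9, 0]}}

```text
t: 12.48
tool_pos: [0.4636, 0.1203, 0.0487]
eef_rot: [-0.078, -3.141, 0.0]
force: [-0.3, 0.8, -1.2]
gripper_width: 0.0195
finger_force: 49.9
```

Emit:
{"api": "jog_arm", "payload": {"targets": [0, 0, 0.13, 0, 0, 0, 0.13, 0, 0, 0, 0.13, 0]}}

```text
t: 12.85
tool_pos: [0.4642, 0.1203, 0.0461]
eef_rot: [0.078, 3.14, 0.0]
force: [0.8, -0.2, -1.7]
gripper_width: 0.0193
finger_force: 49.9
```

```bash
python3 look.py back 150,125 280,145
```

```text
12.85 [0.4642 0.1203 0.0461] [0.078 3.14  0.   ] [ 0.78 -0.25 -1.67] [0.021 0.118 0.001] 0.019304281839244986
```

View pics/back.png

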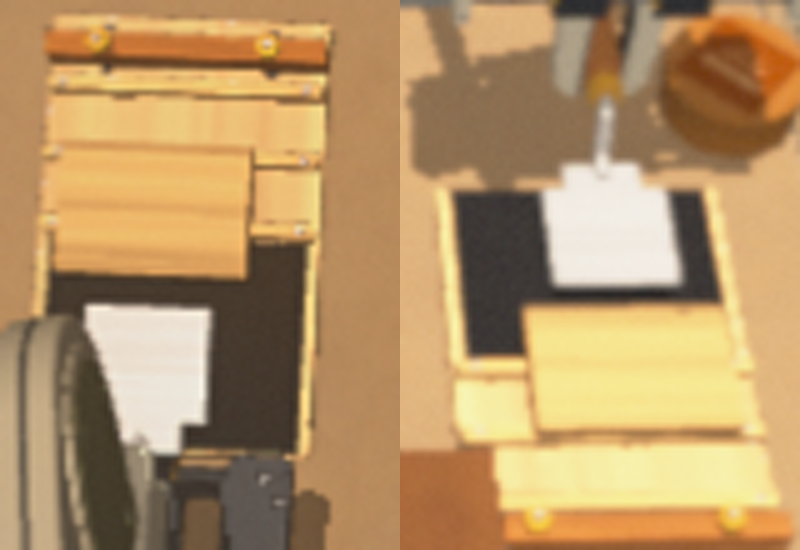

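Emit:
{"api": "jog_arm", "payload": {"targets": [-0.25, 0, 0, 0, -0.45, 0, 0, 0, -0.65, 0, 0, 0, -0.85, 0, 0, 0, -1, 0, 0, 0]}}

```text
t: 13.58
tool_pos: [0.4942, 0.1187, 0.0458]
eef_rot: [-0.078, -3.14, 0.0]
force: [-0.1, 0.1, -0.3]
gripper_width: 0.0198
finger_force: 49.9
```

Emit:
{"api": "jog_arm", "payload": {"targets": [-0.15, 0, 0, 0, -0.3, 0, 0, 0, -0.45, 0, 0, 0, -0.6, 0, 0, 0, -0.6, 0, 0, 0]}}

```text
t: 14.2
tool_pos: [0.5123, 0.1179, 0.046]
eef_rot: [0.078, 3.14, 0.0]
force: [-0.1, -0.1, -1.2]
gripper_width: 0.0201
finger_force: 49.9
```

```bash
python3 look.py push 150,110 280,170
```

```text
14.2 [0.5123 0.1179 0.046 ] [0.078 3.14  0.   ] [-0.13 -0.09 -1.16] [ 0.01   0.11  -0.027] 0.020082903471668648
```

View pics/push.png

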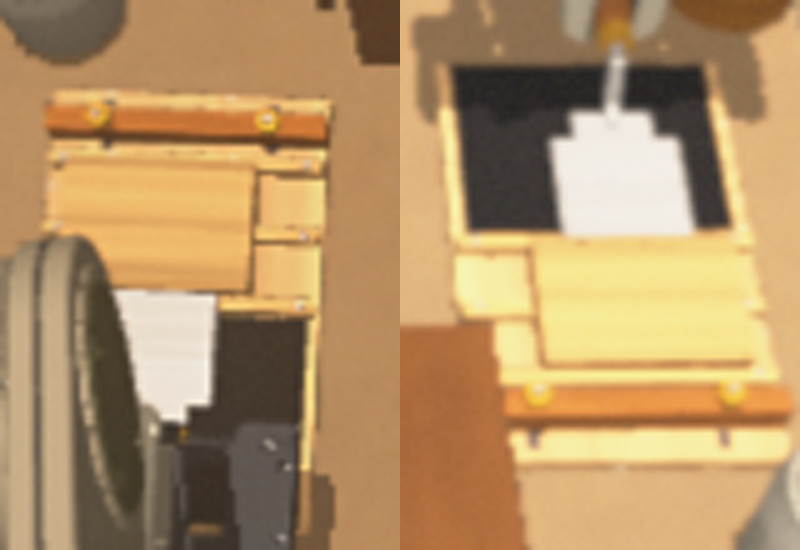

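Emit:
{"api": "jog_arm", "payload": {"targets": [-0.1, 0, 0, 0, -0.2, 0, 0, 0, -0.27, 0, 0, 0, -0.27, 0, 0, 0]}}

```text
t: 14.8
tool_pos: [0.5201, 0.1175, 0.0459]
eef_rot: [0.078, 3.14, 0.0]
force: [0.2, 0.3, -1.0]
gripper_width: 0.0197
finger_force: 49.9
```

Emit:
{"api": "jog_arm", "payload": {"targets": [-0.03, 0, 0, 0, -0.06, 0, 0, 0, -0.06, 0, 0, 0]}}

```text
t: 15.18
tool_pos: [0.5217, 0.1174, 0.0459]
eef_rot: [0.078, 3.141, 0.0]
force: [-0.8, -0.6, -1.4]
gripper_width: 0.0195
finger_force: 49.9
```

Emit:
{"api": "jog_arm", "payload": {"targets": [-0.03, 0, 0, 0, -0.05, 0, 0, 0, -0.05, 0, 0, 0]}}

```text
t: 15.55
tool_pos: [0.5232, 0.1173, 0.0459]
eef_rot: [0.078, 3.141, -0.0]
force: [-0.2, -0.7, -0.5]
gripper_width: 0.0196
finger_force: 49.9
```

Emit:
{"api": "jog_arm", "payload": {"targets": [-0.03, 0, 0, 0, -0.04, 0, 0, 0, -0.04, 0, 0, 0]}}

```text
t: 15.92
tool_pos: [0.5244, 0.1173, 0.0459]
eef_rot: [0.078, 3.141, -0.0]
force: [0.4, -0.6, -0.9]
gripper_width: 0.0194
finger_force: 49.9
```

Emit:
{"api": "jog_arm", "payload": {"targets": [-0.03, 0, 0, 0, -0.04, 0, 0, 0, -0.04, 0, 0, 0]}}

```text
t: 16.3
tool_pos: [0.5256, 0.1172, 0.0459]
eef_rot: [0.078, 3.141, 0.0]
force: [-0.1, 0.3, -0.8]
gripper_width: 0.0197
finger_force: 49.9
```

Emit:
{"api": "jog_arm", "payload": {"targets": [-0.03, 0, 0, 0, -0.04, 0, 0, 0, -0.04, 0, 0, 0]}}

```text
t: 16.68
tool_pos: [0.5262, 0.1172, 0.0456]
eef_rot: [-0.078, -3.139, 0.0]
force: [-4.0, 0.3, 0.1]
gripper_width: 0.0195
finger_force: 49.9
```

Emit:
{"api": "jog_arm", "payload": {"targets": [-0.01, 0, 0, 0, -0.01, 0, 0, 0, -0.01, 0, 0, 0]}}

```text
t: 17.05
tool_pos: [0.5263, 0.1172, 0.0455]
eef_rot: [-0.078, -3.139, 0.0]
force: [-5.6, 0.2, -0.2]
gripper_width: 0.0196
finger_force: 49.9
```

Emit:
{"api": "jog_arm", "payload": {"targets": [0, 0, 0, 0, 0, 0, 0, 0, 0.05, 0, 0, 0, 0.3, 0, 0, 0, 0.7, 0, 0, 0]}}

```text
t: 17.68
tool_pos: [0.506, 0.1182, 0.0461]
eef_rot: [0.078, 3.14, 0.0]
force: [-0.1, 0.4, -0.7]
gripper_width: 0.0195
finger_force: 49.9
```

Emit:
{"api": "jog_arm", "payload": {"targets": [0.3, 0, 0, 0, 0.6, 0, -0.5, 0, 1, 0, -1.2, 0, 1.4, 0, -1.5, 0, 1.8, 0, -1.5, 0]}}

```text
t: 18.3
tool_pos: [0.4521, 0.121, 0.0917]
eef_rot: [0.078, 3.139, 0.001]
force: [-0.3, -0.3, -1.5]
gripper_width: 0.0196
finger_force: 49.9
```

```bash
python3 - <<'E'
from h import *
from station import ctrl
s=ctrl.sense(); print(s["tool_pos"],s["force"],move(s,(.45,-.12,.06),np.pi-.05))
d=ctrl.get_image("scene"); np.savez('scene_f.npz',**d)
g=cv2.cvtColor(d["frame"],cv2.COLOR_RGB2GRAY)
L=cv2.createLineSegmentDetector().detect(cv2.resize(g[200:275,290:370],None,fx=4,fy=4,interpolation=cv2.INTER_CUBIC))[0][:,0]/4
for l in L:
    p=pt(d,[(l[0]+290,l[1]+200),(l[2]+290,l[3]+200)],.034); v=p[1]-p[0]
    if np.hypot(*v)>.03: print(p.round(4).tolist(),round(np.degrees(np.arctan2(v[1],v[0]))%180,1))
E
```

```text
[0.45207346 0.12100549 0.09173084] [-0.29024829 -0.26148588 -1.46332672] (array([-0.328, -8.027,  1.055]), np.float64(0.003))
[[0.5846, 0.1645], [0.6326, 0.1628]] 177.9
[[0.6319, 0.1625], [0.6261, 0.0309]] 87.5
[[0.6277, 0.0316], [0.5772, 0.034]] 177.3
[[0.7401, 0.1662], [0.7346, 0.0563]] 87.2
[[0.6618, 0.062], [0.6928, 0.0604]] 177.1
[[0.634, 0.0299], [0.6413, 0.1707]] 87.0
[[0.75, 0.0403], [0.7572, 0.1616]] 86.6
[[0.727, 0.037], [0.7317, 0.1382]] 87.4
[[0.7131, 0.0617], [0.7168, 0.1398]] 87.3
[[0.6442, 0.1253], [0.641, 0.0636]] 87.1
[[0.647, 0.1679], [0.6448, 0.1291]] 86.7
[[0.7571, 0.0814], [0.755, 0.0446]] 86.8
[[0.7596, 0.1217], [0.7577, 0.0899]] 86.5
```

Emit:
{"api": "jog_arm", "payload": {"targets": [-0.05, -1.6, 0, 0, -0.1, -3.2, 0, 0, -0.2, -4.8, 0, 0, -0.3, -6.4, 0, 0, -0.33, -8, 0.5, 0]}}

```text
t: 18.98
tool_pos: [0.4507, -0.1211, 0.0763]
eef_rot: [0.078, 3.138, -0.001]
force: [0.6, 0.1, -2.1]
gripper_width: 0.0194
finger_force: 49.9
```

Emit:
{"api": "jog_arm", "payload": {"targets": [0, 0, 0.5, 0, 0, 0, 1, 0, 0, 0, 1.5, 0, 0, 0, 1.7, 0, 0, 0, 1.7, 0]}}

```text
t: 19.6
tool_pos: [0.4498, -0.1185, 0.0244]
eef_rot: [-0.076, -3.14, -0.001]
force: [-0.0, -0.0, -1.2]
gripper_width: 0.0197
finger_force: 49.9
```

Emit:
{"api": "jog_arm", "payload": {"targets": [0, 0, 0.08, 0, 0, 0, 0.14, 0, 0, 0, 0.16, 0, 0, 0, 0.16, 0]}}

```text
t: 20.1
tool_pos: [0.4502, -0.1194, 0.0202]
eef_rot: [0.078, 3.14, -0.0]
force: [0.3, -0.2, -1.7]
gripper_width: 0.02
finger_force: 49.9
```

Emit:
{"api": "jog_arm", "payload": {"targets": [0, 0, 0.015, 0, 0, 0, 0.02, 0, 0, 0, 0.02, 0]}}

```text
t: 20.48
tool_pos: [0.4502, -0.1193, 0.0195]
eef_rot: [0.078, 3.141, -0.0]
force: [-0.2, 0.2, -0.8]
gripper_width: 0.0199
finger_force: 49.9
```

Nearly down; release gently, then rise.

Emit:
{"api": "jog_arm", "payload": {"targets": [0, 0, 0.01, 0, 0, 0, 0.01, 0], "force": 5}}

```text
t: 20.72
tool_pos: [0.4503, -0.1194, 0.0195]
eef_rot: [0.078, 3.14, -0.0]
force: [-1.4, 0.2, 2.5]
gripper_width: 0.0198
finger_force: 5.0
```

Emit:
{"api": "jog_arm", "payload": {"targets": [0, 0, 0, 0, 0, 0, 0, 0, 0, 0, 0, 0, 0, 0, 0, 0], "gripper": 60}}

```text
t: 21.22
tool_pos: [0.4501, -0.1193, 0.0191]
eef_rot: [-0.078, -3.141, -0.0]
force: [-1.3, -0.7, -0.0]
gripper_width: 0.0555
finger_force: 0.0
```

Emit:
{"api": "jog_arm", "payload": {"targets": [0, 0, -1, 0, 0, 0, -2, 0, 0, 0, -3.5, 0, 0, 0, -4, 0, 0, 0, -4, 0]}}

```text
t: 21.85
tool_pos: [0.4509, -0.1196, 0.1399]
eef_rot: [0.078, 3.138, -0.001]
force: [0.8, 0.0, -0.7]
gripper_width: 0.0598
finger_force: 0.0
```

```bash
python3 - <<'E'
from h import *
from station import ctrl
s=ctrl.sense(); print(s["tool_pos"],s["force"],s["gripper_width"])
d=ctrl.get_image("scene"); h=cv2.cvtColor(d["frame"],cv2.COLOR_RGB2HSV).astype(int)
a,q,c=quad(((h[...,1]<40)&(h[...,2]>150)).astype(np.uint8),(205,165,255,215)); print(a,pt(d,q,.0018).round(4).tolist())
e=np.load('scene_f.npz')["frame"]; print('board change',np.abs(e.astype(int)-d["frame"])[215:260,300:365].max(axis=2).mean())
E
```

```text
[ 0.45088757 -0.11961433  0.13992779] [ 0.76733845  0.0438737  -0.73506623] 0.05982294732401917
462.0 [[0.5655, -0.1566], [0.4456, -0.155], [0.4493, -0.0888], [0.5692, -0.0946]]
board change 2.5935042735042737
```

```bash
python3 -c "
from station import ctrl
print(ctrl.hand_in())"
```

```text
the job is handed in; nothing more can be done
None
```

I handed the job in at about 22 s of the 72 s. The panel was flipped pale face up, pushed square to the back fence and pressed there with about 5 N. The spatula is back flat on the bench, clear of the board. The hand-in returned no verdict, so the result isn't confirmed.

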